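Park the transport pin and drop the feed roller into its stand

TASK

Unlock the grey roller stand by drawing its black-handled transport pin straight out of its two lugs and laying it in the pair of open notches beside them, its handle still towards the front of the stand. Then take the black rubber roller from its wooden cradle and lower it under the hood into the two slanted slots, so that both ends of its axle rest fully home at the bottom. Leave the tape measure and the padlock where they are.

Things in the scene. Friction and masses are not known exactly. Their poses are not given: they have to be found in the camera images.
- stand: fixed grey metal roller stand. Origin on the desk below the middle of the seated axle; -x is its front (turned roughly to the robot), z up; its points share these axes. Base plate x -57 to 83, y -64 to 64, 10 mm thick; two upright cheeks 8 mm thick, inner faces y +-48, outer faces y +-56 mm, each with an open slanted slot; hood above; pin lugs and notched ledge outside the -y cheek
- seat (a point): centre of the roller when both axle ends are home, 80 mm above the desk, axle along the stand's y. The slots are 15 mm wide; from here they climb up and forward, 35 degrees from vertical, along (-0.574, 0, 0.819). The slot floor and its lower front wall, on which the axle rests, are 6 mm from this point, the upper rear wall 9 mm; straight for 26 mm, then flared
- slot_mouth (a point): point between the cheeks at the level of the slot mouths, 38 mm up the slots from the seat; the mouths are 31 mm wide across the slot
- hood_lip (a point): middle of the rounded front lip (4 mm radius) of the hood, stand frame x 13, z 191 mm. The hood is 112 mm wide, underside z 188 mm, and runs back to a wall whose front face is at x 76 mm. It bars a gripper that holds the roller upright: the tool must lean its body to the front (-x), best by 35 degrees, in line with the slots
- bore (a point): mouth of the pin bore, on the front face of the front lug (stand frame -48, -68, 104 mm). Two lugs, x -48 to -40 and 2 to 12 mm, 24 mm square in y and z, each with a 13 mm square bore along x. The pin through both bars the slot of this cheek
- park (a point): where the pin's origin lies when parked (stand frame -70, -102, 80 mm), pin x along stand x, so grip to the front. The notches are in two uprights at x -45 to -39 and x -8 to -2, y -120 to -84, top z 93 mm: open-topped U, 14 mm wide (26 at the mouth), floor z 75 mm, centred on y -102
- pin: loose transport pin, 60 g, lying level: black grip (18 mm diameter, 34 mm long), steel flange (24 mm, 3 mm thick), steel shaft (10 mm). Origin in mid-grip on the axis, x along the shaft: grip x -17 to 17, flange 17 to 20, tip at 78, balance point at 40 mm. It starts loose in both lugs, origin near (-70, -68, 102) mm in the stand frame, grip free in front; 60 mm along stand -x draws it clear
- cradle: fixed light-wood cradle on the desk; base 60 x 140 x 8 mm, origin at the centre of its underside; two V supports (y +-51 to +-65 mm, top 54 mm above the desk, 48 mm wide in x) carry the roller's axle ends, the roller lying along the cradle's y
- roller: loose black rubber roller, 0.25 kg: barrel 36 mm diameter, 84 mm long, 3 mm collars of 26 mm diameter at its ends, steel axle 12 mm diameter and 140 mm long. Origin at its centre, y along the axle, alike either way round. Starts in the cradle with its axis level, 45 mm above the desk
- tape_measure: yellow and black tape measure lying on the desk, 66 x 78 x 40 mm, origin at the centre of its underside; to be left alone
- padlock: brass padlock lying on the desk, 57 x 38 x 18 mm, origin at the centre of its underside; to be left alone

How it is judged:
By the outcome, as a careful person would: the job done as asked, in the order asked, and still so for the second after the job is handed in, with the robot touching nothing.
It also fails if it takes over 54 s, if anything falls off the work surface, if the arm or the gripper's body presses on something with over 40 N, if the wrist force passes 120 N, or if a joint passes its speed limit or range.

ROBOT

A 6-joint arm with a two-finger parallel gripper is mounted at the origin on a cart in front of the work surface, level with it; the furniture and walls round the work are solid. World frame = base frame: x ahead of the robot, y to its left, z up, the work surface at z = 0. Lengths are in m, angles in rad, forces in N, time in s.
With the tool pointing down it reaches from about 0.3 to 0.825 m from the base axis. Payload 5.4 kg.
Tool frame: the origin (TCP) lies at the very end of the fingers, on their centre line; the grasp point (between the pads) lies 19 mm behind it; z points along the fingers, y is the line along which they close (so a half turn about z gives the same grasp; the last joint's range is limited). The gripper opens to 92 mm and grips with 3 to 60 N. Pads are 20 mm wide; open, the fingers measure 128 mm over their backs; the gripper's body (75 mm by 189 mm) begins 69 mm behind the grasp point.
Start: joints at [1.011, 0.158, 1.597, -0, 1.386, -0.21], TCP at [0.197, 0.54, 0.215] pointing down, gripper open.
Joint ranges: [-2.91, 2.91], [-0.94, 2.29], [0.18, 2.7], [-1.29, 4.43], [0.17, 2.64], [-3, 3]. Speed limits (rad/s): [2.57, 2.57, 3.14, 3.14, 3.14, 3.14].

INTERFACE

Orientations are given as a rotation vector (axis times angle).
In Python, from workcell import bot gives the robot as it stands. Calls block until the motion is done:
- bot.goto(position, orientation): joint-space move of the TCP to a pose.
- bot.line_to(position, rot=None, max_speed=0.15): straight line of the TCP; rot=None keeps the orientation; max_speed is the mean speed in m/s.
- bot.set_joints(angles): joint-space move.
- bot.set_gripper(opening, newtons=None): opening from 0.0 (shut) to 1.0 (fully open); newtons is the grip in N (None keeps the last); returns when the fingers have stopped.
- bot.hold(seconds).
- bot.inverse_kinematics(position, orientation): joint angles nearest the present ones, or None.
- bot.read_camera(name): name is "scene" or "top" or "wrist"; returns a dict with "pixels" (400x640x3 uint8, blue, green, red), "fx", "fy", "cx", "cy" (pixels), "R" (3x3) and "t" (3): a world point X has camera coordinates R X + t. Camera axes: x right, y down, z forward; pixel columns grow to the right and rows downward; lengths in m; the calibration is good to about 2 mm. A picture is of the moment at which its call begins. There is no depth.
A pose or a line that the arm cannot do raises bot.MotionError and nothing moves.
- bot.job_done(): hands the job in; it is judged then, once.
Readings, each from a call of its own:
- bot.current_clock(): time.
- bot.current_joints(): joint angles.
- bot.current_joint_vel(): joint speeds.
- bot.current_effort(): joint torques, N m.
- bot.current_ee_pos(): TCP position.
- bot.current_tool_rot(): TCP orientation.
- bot.current_contact_force(): force on the tool from outside, world axes, zero at the start.
- bot.current_ft_torque(): the same for the moment, N m.
- bot.current_opening(): opening from 0.0 (shut) to 1.0 (fully open).
- bot.current_grip_force(): force on a finger pad.
Only numpy, scipy, OpenCV 4.12 (cv2) and the standard library are available. Lean on these libraries where they do the work, as an engineer would, in place of code of your own. Each camera call takes 0.05 s, during which the arm holds its last target. There are 200 camera calls.

## Working session

There is one attempt and no reset: what is moved stays moved. The work goes in short steps, each a Python script; the robot and the scene stay as the last script left them, time stands still between calls to the robot, and variables do not carry over. Pictures are saved under pics/ and viewed, at most 10 in all, crops included, and the job is handed in when it is done.

```bash
mkdir -p pics; python3 - <<'E'
from workcell import bot
import cv2,pickle
for n in("scene","top"):
    c=bot.read_camera(n); pickle.dump(c,open(f"pics/{n}.pkl","wb")); cv2.imwrite(f"pics/{n}0.png",c["pixels"])
    print(n,c["fx"],c["cx"],c["cy"],c["R"],c["t"])
print(bot.current_clock())
E
```

```text
scene 508.81841423509354 321.57399473517444 186.10052191607204 [[ 0.78628982 -0.6174962   0.02113674]
 [-0.28768559 -0.39617133 -0.87194339]
 [ 0.5467955   0.67951948 -0.48915024]] [-0.25837744  0.31154223  0.7794935 ]
top 415.85025939590093 315.9919791667014 204.29266103906932 [[-0.02784831 -0.99936575 -0.02219394]
 [-0.98766638  0.03093095 -0.15348745]
 [ 0.15407658  0.01764585 -0.98790133]] [0.17702314 0.44920699 0.91536863]
0.1
```

View pics/scene0.png

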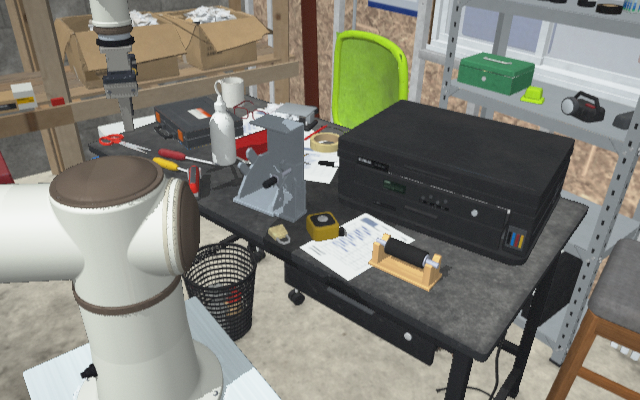

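View pics/top0.png

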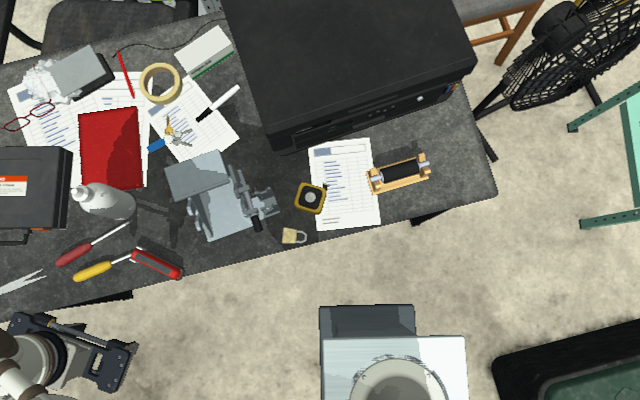

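```bash
cat > h.py <<'E'
import numpy as np,pickle,cv2
from scipy.spatial.transform import Rotation as Ro
def ray(c,u,v):
    d=c["R"].T@np.array([(u-c["cx"])/c["fx"],(v-c["cy"])/c["fy"],1]); return -c["R"].T@c["t"],d
def atz(c,u,v,z):
    o,d=ray(c,u,v); return o+d*(z-o[2])/d[2]
def proj(c,X):
    p=np.atleast_2d(X)@c["R"].T+c["t"]; return np.c_[c["fx"]*p[:,0]/p[:,2]+c["cx"],c["fy"]*p[:,1]/p[:,2]+c["cy"]]
def crop(img,x0,x1,y0,y1,s): return cv2.resize(img[y0:y1,x0:x1],None,fx=s,fy=s,interpolation=cv2.INTER_CUBIC)
E
python3 - <<'E'
from h import *
s=pickle.load(open("pics/scene.pkl","rb"));t=pickle.load(open("pics/top.pkl","rb"))
I=np.zeros((600,800,3),np.uint8)
def put(im,x,y): I[y:y+im.shape[0],x:x+im.shape[1]]=im
put(crop(t["pixels"],160,290,145,245,3),0,0)       # 390x300
put(crop(s["pixels"],228,318,110,225,3.4)[:300+91],400,0)
put(crop(t["pixels"],0,140,305,400,2),0,310)
put(crop(t["pixels"],360,440,145,200,4),400,392-12)
cv2.imwrite("pics/c1.png",I)
for n,u,v,z in(("grip",257,224,.102),("lipL",173,201,.191),("lipR",232,178,.191),("crL",372,185,.045),("crR",428,163,.045),("tape",310,198,.04),("lock",294,236,.018)): print(n,atz(t,u,v,z).round(3))
E
```

```text
grip [0.406 0.289 0.102]
lipL [0.445 0.437 0.191]
lipR [0.487 0.323 0.191]
crL [0.493 0.035 0.045]
crR [ 0.541 -0.096  0.045]
tape [0.469 0.177 0.04 ]
lock [0.385 0.217 0.018]
```

View pics/c1.png

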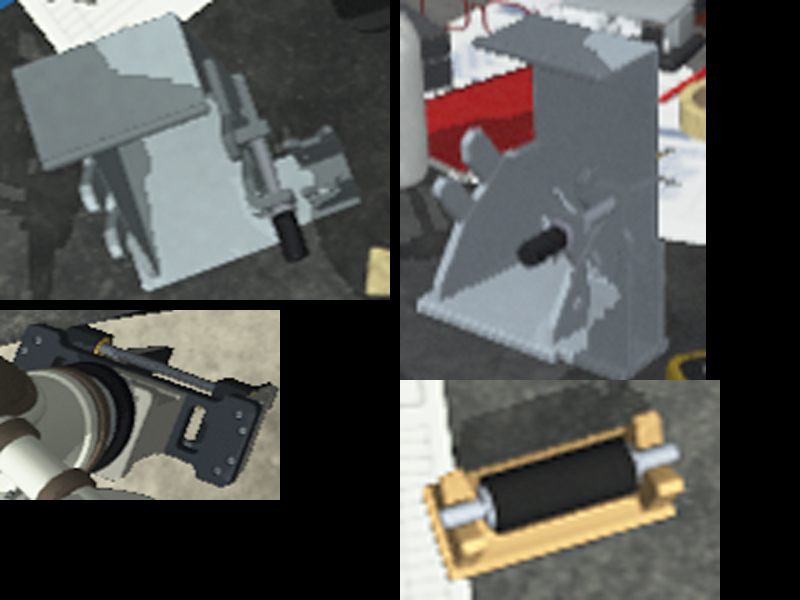

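```bash
cat >> h.py <<'E'
def yaw(a): return Ro.from_euler('z',a,degrees=True)
class F:  # planar-yawed frame, mm
    def __init__(s,x,y,a): s.p=np.array([x,y,0.]);s.a=a;s.R=yaw(a).as_matrix()
    def w(s,P): return np.atleast_2d(P)@s.R.T/1000+s.p
    def pt(s,x,y,z): return s.w([x,y,z])[0]
    def tool(s,lean,flip=False): # z down, leaning body to -x; tool y across axle (x) 
        t=np.radians(lean); z=np.array([np.sin(t),0,-np.cos(t)]); y=np.array([np.cos(t),0,np.sin(t)])*(-1 if flip else 1)
        return Ro.from_matrix(s.R@np.c_[np.cross(y,z),y,z])
    def toolpin(s,flip=False):
        z=np.array([0,0,-1.]);y=np.array([0,-1. if flip else 1.,0]); return Ro.from_matrix(s.R@np.c_[np.cross(y,z),y,z])
def tcp(p,rot,back=0.019): return p+rot.as_matrix()[:,2]*back
E
python3 - <<'E'
from h import *
from workcell import bot
t=pickle.load(open("pics/top.pkl","rb"))
R=Ro.from_rotvec(bot.current_tool_rot()).as_matrix(); P=np.array(bot.current_ee_pos())
for a,b in((.0375,.0945),(.0945,.0375)):
    print(proj(t,[P+R@[sx*a,sy*b,-.088] for sx,sy in((1,1),(1,-1),(-1,-1),(-1,1))]).round())
S=F(.454,.3755,20.1); C=F(.517,-.0305,20)
for fl in(0,1):
    for n,p,r in(("pin",S.pt(-70,-68,102),S.toolpin(fl)),("pull",S.pt(-135,-68,102),S.toolpin(fl)),("park",S.pt(-70,-102,80),S.toolpin(fl)),("cr",C.pt(0,0,45),C.tool(0,fl)),("cr35",C.pt(0,0,45),C.tool(35,fl)),("seat35",S.pt(0,0,80),S.tool(35,fl)),("seat55",S.pt(0,0,80),S.tool(55,fl)),("pre55",S.pt(-46,0,146),S.tool(55,fl))):
        q=bot.inverse_kinematics(tcp(p,r),r.as_rotvec()); print(fl,n,None if q is None else np.round(q,2))
r=S.toolpin(0)
E
```

```text
[[ 15. 350.]
 [125. 391.]
 [143. 343.]
 [ 35. 304.]]
[[ 33. 399.]
 [ 77. 415.]
 [123. 297.]
 [ 81. 281.]]
0 pin [ 0.37  0.12  1.92 -0.    1.1  -1.55]
0 pull [ 0.37 -0.05  2.09 -0.    1.1  -1.55]
0 park [ 0.3   0.13  1.95 -0.    1.06 -1.62]
0 cr [-0.29  0.25  1.9  -0.    0.99 -0.64]
0 cr35 [-0.58 -0.    2.33  0.9   0.63 -1.64]
0 seat35 [ 0.54  0.08  2.15 -0.34  0.33  0.49]
0 seat55 [0.59 0.12 2.32 3.82 0.31 2.63]
0 pre55 None
1 pin [0.37 0.12 1.92 0.   1.1  1.59]
1 pull [ 0.37 -0.05  2.09  0.    1.1   1.59]
1 park [0.3  0.13 1.95 0.   1.06 1.52]
1 cr [-0.29  0.25  1.9  -0.    0.99  2.5 ]
1 cr35 [-0.58 -0.    2.33  0.9   0.63  1.51]
1 seat35 [ 0.54  0.08  2.15 -0.34  0.33 -2.66]
1 seat55 [ 0.59  0.12  2.32  3.82  0.31 -0.51]
1 pre55 None
```

```bash
cat >> h.py <<'E'
def tool2(s,lean,phi=0,flip=False): # lean about axle, then tilt phi (deg) along axle about the closing dir
    r=s.tool(lean,flip); return r*Ro.from_euler('y',phi*(-1 if flip else 1),degrees=True)
F.tool2=tool2
def slot(s,d): return s.pt(-.574*d,0,80+.819*d)
F.slot=slot
E
python3 - <<'E'
from h import *
from workcell import bot
S=F(.454,.3755,20.1); C=F(.517,-.0305,20)
for th in(35,40,45,50,55,60):
  for phi in(-12,0,12):
    o=[]
    for d in(0,30,60,75):
        r=S.tool2(th,phi,0); q=bot.inverse_kinematics(tcp(S.slot(d),r,.014),r.as_rotvec())
        o.append("None" if q is None else str(np.round(q[[0,2,3,4,5]] if hasattr(q,'shape') else np.array(q)[[0,2,3,4,5]],2)))
    print(th,phi,*o)
E
```

```text
35 -12 [ 0.69  2.06 -0.81  0.55  1.03] [ 0.7   2.09 -0.76  0.6   0.98] [ 0.71  2.12 -0.71  0.65  0.93] [ 0.72  2.13 -0.69  0.67  0.9 ]
35 0 [ 0.54  2.16 -0.34  0.34  0.48] [ 0.55  2.19 -0.3   0.4   0.44] [ 0.56  2.22 -0.27  0.47  0.42] [ 0.57  2.23 -0.26  0.5   0.41]
35 12 [ 0.38  2.22  0.59  0.35 -0.53] [ 0.39  2.25  0.5   0.4  -0.44] [ 0.39  2.28  0.43  0.47 -0.36] [ 0.39  2.3   0.4   0.5  -0.32]
40 -12 [ 0.7   2.11 -1.03  0.5   1.27] [ 0.72  2.14 -0.95  0.54  1.19] [ 0.73  2.17 -0.88  0.59  1.11] [ 0.74  2.18 -0.85  0.61  1.08]
40 0 [ 0.56  2.21 -0.6   0.23  0.75] [ 0.56  2.24 -0.49  0.29  0.64] [ 0.57  2.28 -0.42  0.36  0.57] [ 0.58  2.29 -0.39  0.39  0.54]
40 12 [ 0.39  2.27  0.87  0.25 -0.82] [ 0.39  2.31  0.68  0.3  -0.63] [ 0.39  2.35  0.55  0.36 -0.49] [ 0.39  2.36  0.49  0.4  -0.43]
45 -12 None [ 0.73  2.18 -1.19  0.51  1.45] [ 0.75  2.22 -1.09  0.55  1.34] [ 0.76  2.23 -1.05  0.57  1.3 ]
45 0 None [ 0.58  2.3  -0.91  0.2   1.06] [ 0.59  2.33 -0.7   0.26  0.85] [ 0.59  2.34 -0.63  0.29  0.78]
45 12 [ 0.39  2.32  1.44  0.19 -1.41] [ 0.39  2.36  1.07  0.21 -1.04] [ 0.39  2.4 
[... 210 characters left out ...]
12 [ 0.39  2.36  2.15  0.22 -2.14] [ 0.39  2.41  1.8   0.18 -1.77] [ 0.39  2.45  1.31  0.18 -1.27] [ 0.4   2.47  1.07  0.2  -1.03]
55 -12 None None None None
55 0 [0.59 2.33 3.84 0.31 2.61] [0.6  2.38 4.04 0.26 2.4 ] [0.61 2.42 4.35 0.23 2.09] None
55 12 [ 0.39  2.4   2.56  0.32 -2.56] [ 0.39  2.45  2.4   0.26 -2.39] [ 0.4   2.5   2.08  0.2  -2.07] [ 0.4   2.52  1.83  0.18 -1.81]
60 -12 [0.77 2.23 4.27 0.63 2.34] [0.78 2.28 4.37 0.62 2.24] None None
60 0 [0.6  2.35 3.65 0.45 2.8 ] [0.61 2.4  3.77 0.39 2.69] [0.63 2.45 3.94 0.34 2.51] [0.63 2.47 4.06 0.31 2.39]
60 12 [ 0.39  2.42  2.75  0.47 -2.77] [ 0.4   2.48  2.68  0.39 -2.69] [ 0.4   2.53  2.55  0.3  -2.55] [ 0.4   2.56  2.44  0.26 -2.43]
```

```bash
python3 - <<'E'
from h import *
from workcell import bot
S=F(.454,.3755,20.1)
r=S.toolpin(0)
bot.goto(tcp(S.pt(-95,-60,260),r),r.as_rotvec())
c=bot.read_camera("wrist"); pickle.dump(c,open("pics/w1.pkl","wb")); cv2.imwrite("pics/w1.png",c["pixels"])
print(bot.current_clock(),"cam pos stand", S.R.T@(-c["R"].T@c["t"]-S.p), "tcp",bot.current_ee_pos())
m={"bore":(-48,-68,104),"seat":(0,0,80),"base1":(-57,64,10),"base2":(-57,-64,10),"lipL":(13,56,195),"lipR":(13,-56,195),"grip":(-87,-68,102)}
for k,v in m.items(): print(k,proj(c,S.pt(*v)).round(1))
E
```

```text
1.3583 cam pos stand [-0.17520453 -0.05876422  0.41061379] tcp [0.38500337 0.28716278 0.24086488]
bore [[311.6 227.8]]
seat [[365.1 255.3]]
base1 [[403.3 197.5]]
base2 [[316.  197.4]]
lipL [[445.  328.2]]
lipR [[322.5 328.1]]
grip [[311.4 195. ]]
```

View pics/w1.png

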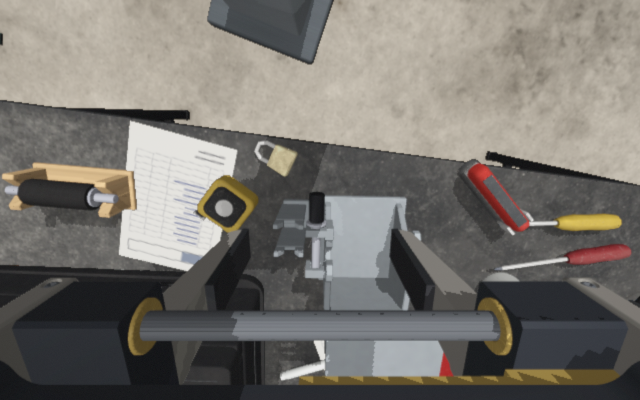

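```bash
python3 - <<'E'
from h import *
c=pickle.load(open("pics/w1.pkl","rb"))
I=np.zeros((600,800,3),np.uint8)
a=crop(c["pixels"],265,425,180,260,5); I[:400]=a
b=crop(c["pixels"],0,160,155,220,3); I[400:595,:480]=b
cv2.imwrite("pics/c2.png",I)
E
```

```text
(no output)
```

View pics/c2.png

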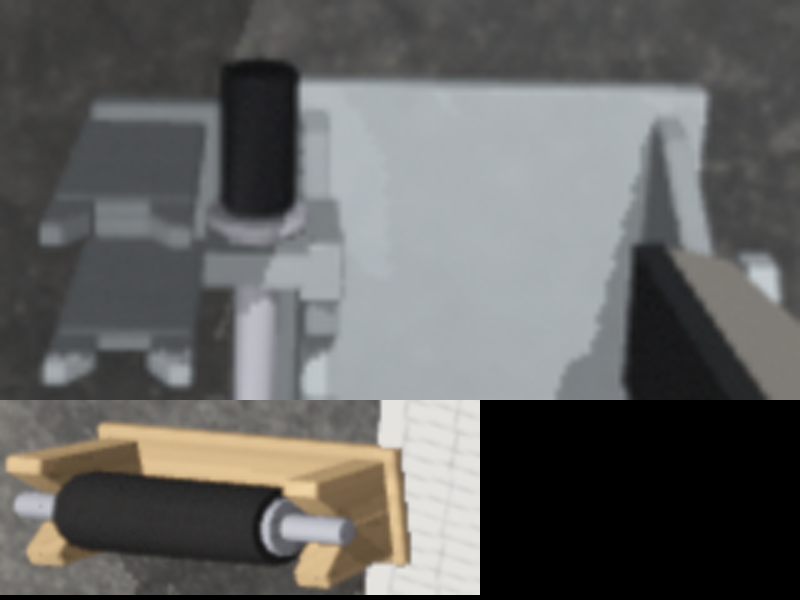

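```bash
python3 - <<'E'
from h import *
from scipy.optimize import least_squares
c=pickle.load(open("pics/w1.pkl","rb"));t=pickle.load(open("pics/top.pkl","rb"))
D=[((-57,64,10),706,90),((-40,-56,116),340,298),((-40,-80,116),203,287),((-39,-120,93),42,245),((-39,-84,93),193,248),((-2,-120,93),44,385),((-2,-84,93),190,386),((-48,-56,116),342,248)]
X=np.array([d[0] for d in D]);U=np.array([[265+d[1]/5,180+d[2]/5] for d in D])
# top-camera points from c1 (scale 3, origin 160,145): hood front lip corners, base front-right(+y) corner
T=[((11,56,194),43,168),((11,-56,194),210,105),((-57,64,10),148,290)]
XT=np.array([d[0] for d in T]);UT=np.array([[160+d[1]/3,145+d[2]/3] for d in T])
res=lambda p:np.r_[(proj(c,F(*p).w(X))-U).ravel(),(proj(t,F(*p).w(XT))-UT).ravel()]
s=least_squares(res,[.454,.3755,20],loss='soft_l1',x_scale=[.01,.01,1])
print(s.x.round(4)); print(res(s.x).reshape(-1,2).round(1).tolist())
s2=least_squares(lambda p:(proj(c,F(*p).w(X))-U).ravel(),s.x,x_scale=[.01,.01,1]);print(s2.x.round(4))
S=F(*s.x)
# pin axis (grip silhouettes): front & rear of grip, shaft
for u,v,z in((260,65,.104),(260,205,.102),(255,340,.102)):
    print("pin",(S.R.T@(atz(c,265+u/5,180+v/5,z)-S.p)*1000).round(1))
for cam,a,b in((c,(6,189.3),(115.7,198.7)),(t,(370.8,180),(430,163.5))):
    A,B=atz(cam,*a,.045),atz(cam,*b,.045); d=A-B if A[1]>B[1] else B-A
    print("roller",((A+B)/2).round(4),np.linalg.norm(d).round(4),np.degrees(np.arctan2(-d[0],d[1])).round(2))
E
```

```text
[ 0.4523  0.3799 18.8182]
[[1.1, 0.4], [-6.0, -2.1], [0.1, -0.4], [-0.1, 0.1], [-0.4, 0.1], [0.2, -0.2], [0.0, 0.2], [-6.2, 1.3], [-1.8, 0.0], [-2.5, 0.9], [-2.8, 0.2]]
[ 0.4524  0.3816 18.3758]
pin [-88.3 -68.4 104. ]
pin [-54.1 -67.7 102. ]
pin [-19.7 -68.1 102. ]
roller [ 0.5253 -0.0279  0.045 ] 0.1435 14.95
roller [ 0.5222 -0.0316  0.045 ] 0.1412 13.99
```

```bash
python3 - <<'E'
from h import *
from scipy.optimize import least_squares
c=pickle.load(open("pics/w1.pkl","rb"));t=pickle.load(open("pics/top.pkl","rb"))
D=[((-57,64,10),706,90),((-40,-80,116),203,287),((-39,-120,93),42,245),((-39,-84,93),193,248),((-2,-120,93),44,385),((-2,-84,93),190,386),((-87,-68,111),260,60),((-53,-68,111),260,212)]
X=np.array([d[0] for d in D]);U=np.array([[264.6+d[1]/5,179.6+d[2]/5] for d in D])
T=[((11,56,194),43,168),((11,-56,194),210,105),((-57,64,10),148,290),((-87,-68,104),292,258)]
XT=np.array([d[0] for d in T]);UT=np.array([[159.7+d[1]/3,144.7+d[2]/3] for d in T])
f=lambda cam,X,U:(lambda p:(proj(cam,F(*p).w(X))-U).ravel())
a,b=f(c,X,U),f(t,XT,UT)
for n,g in(("w",a),("t",b),("both",lambda p:np.r_[a(p),b(p)])):
    s=least_squares(g,[.454,.3755,20],x_scale=[.01,.01,1]);print(n,s.x.round(4),g(s.x).reshape(-1,2).round(1).tolist())
E
```

```text
w [ 0.4505  0.3789 19.1336] [[1.2, -0.8], [-0.0, -1.3], [-0.2, -0.6], [-0.4, -0.7], [0.3, -0.8], [0.1, -0.6], [-0.1, 2.8], [-0.5, 1.4]]
t [ 0.4532  0.3769 18.4198] [[0.1, -0.4], [-0.5, 0.9], [-1.4, -0.1], [1.7, -0.5]]
both [ 0.4515  0.3785 18.6604] [[1.0, 0.1], [-0.3, -1.2], [-0.5, -0.7], [-0.7, -0.6], [-0.3, -1.0], [-0.4, -0.5], [-0.1, 3.0], [-0.8, 1.6], [-0.8, 0.7], [-1.4, 1.6], [-2.0, 0.7], [1.0, 0.2]]
```

```bash
echo 'S=F(.452,.378,18.7)' >> h.py; python3 - <<'E'
from h import *
from workcell import bot
r=S.toolpin(0); rv=r.as_rotvec()
bot.set_gripper(.5)
bot.goto(tcp(S.pt(-71,-68,150),r),rv)
bot.line_to(tcp(S.pt(-71,-68,103),r),rv,.1)
f=lambda s:print(s,(S.R.T@np.array(bot.current_contact_force())).round(2),np.round(bot.current_opening()*92,1),bot.current_clock())
f("down"); bot.set_gripper(.1,5); f("grip5")
c=bot.read_camera("wrist"); cv2.imwrite("pics/w2.png",crop(c["pixels"],200,440,180,400,2.7)); pickle.dump(c,open("pics/w2.pkl","wb"))
bot.set_gripper(.1,30); f("grip30"); print(bot.current_ft_torque(),bot.current_grip_force())
E
```

```text
down [ 0.7  -0.42  0.3 ] 45.9 3.3083
grip5 [-0.64 -0.14  1.46] 17.6 3.8417
grip30 [0.86 0.16 2.08] 17.0 4.1083
[ 0.06973982 -0.00132653  0.01033265] 29.999587833881378
```

View pics/w2.png

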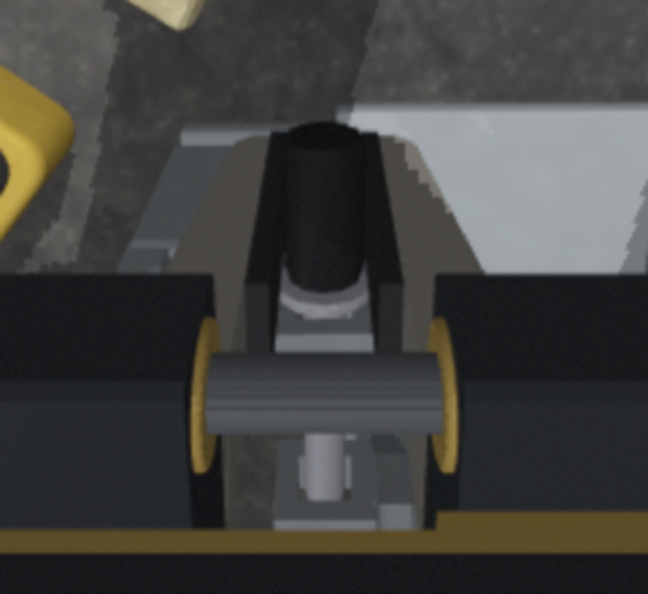

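```bash
sed -i 's/^S=F.*/S=F(.4515,.3785,19.1)/' h.py; python3 - <<'E'
from h import *
from workcell import bot
r=S.toolpin(0); rv=r.as_rotvec()
def f(s):print(s,(S.R.T@np.array(bot.current_contact_force())).round(2),np.round(bot.current_opening()*92,1),round(bot.current_clock(),2))
def L(x,y,z,v=.1): bot.line_to(tcp(S.pt(x,y,z),r),rv,v); f((x,y,z))
L(-71,-68,104,.05); L(-90,-68,104); L(-137,-68,104); L(-137,-102,112,.15); L(-71,-102,112,.15)
L(-71,-102,97)
c=bot.read_camera("wrist"); cv2.imwrite("pics/w3.png",crop(c["pixels"],200,440,180,400,2.7))
E
```

```text
(-71, -68, 104) [-0.14  0.61 -1.35] 17.0 4.36
(-90, -68, 104) [ 0.37  0.75 -0.81] 17.2 4.7
(-137, -68, 104) [-0.5  -0.23 -0.76] 16.9 5.32
(-137, -102, 112) [ 0.49  0.11 -0.98] 17.4 5.7
(-71, -102, 112) [-0.79 -0.24 -1.39] 17.2 6.29
(-71, -102, 97) [ 0.16  0.69 -1.13] 17.3 6.59
```

View pics/w3.png

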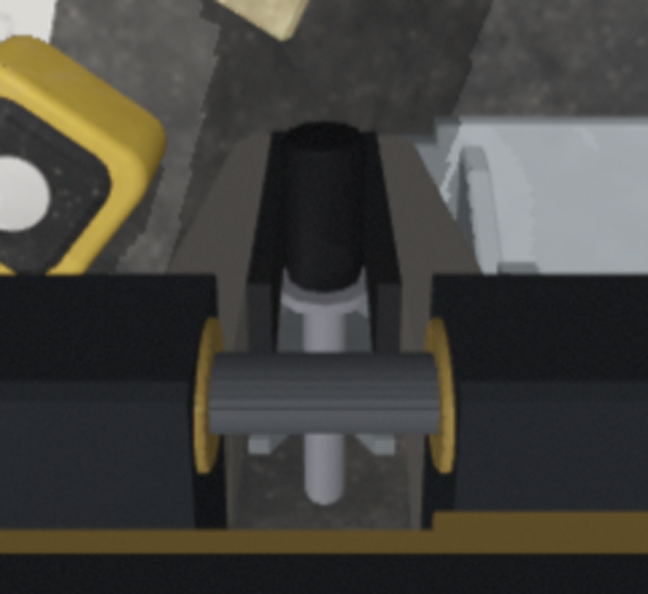

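```bash
echo 'C=F(.5238,-.0298,14.5)' >> h.py; python3 - <<'E'
from h import *
from workcell import bot
r=S.toolpin(0); rv=r.as_rotvec()
def f(s):print(s,(S.R.T@np.array(bot.current_contact_force())).round(2),np.round(bot.current_opening()*92,1),round(bot.current_clock(),2))
def L(x,y,z,v=.1): bot.line_to(tcp(S.pt(x,y,z),r),rv,v); f((x,y,z))
L(-71,-102,84,.05); L(-71,-102,81.5,.03); L(-71,-102,80.3,.03)
bot.set_gripper(.35); f("open"); L(-71,-102,180,.2)
c=bot.read_camera("wrist"); cv2.imwrite("pics/w4.png",crop(c["pixels"],200,440,180,330,2.7))
for fl in(0,1):
  for n,p,rr in [("c15_12",C.pt(0,0,45),C.tool2(15,12,fl)),("c15_0",C.pt(0,0,45),C.tool2(15,0,fl)),("chigh",C.pt(0,0,150),C.tool2(15,12,fl))]+[(f"s{th}_{phi}_{d}",S.slot(d),S.tool2(th,phi,fl)) for th,phi in((57,12),(60,12),(60,16)) for d in(0,45,90)]:
    q=bot.inverse_kinematics(tcp(p,rr),rr.as_rotvec()); print(fl,n,None if q is None else np.round(q,2))
E
```

```text
(-71, -102, 84) [ 0.2  -0.16 -0.33] 17.3 7.05
(-71, -102, 81.5) [ 0.73  0.32 -0.85] 17.4 7.3
(-71, -102, 80.3) [ 0.24 -1.01  1.52] 16.8 7.55
open [-0.91 -0.27 -0.02] 32.2 7.97
(-71, -102, 180) [-0.09 -0.32  0.28] 32.2 8.62
0 c15_12 [-0.49  0.19  2.01  0.42  0.93 -1.02]
0 c15_0 [-0.38  0.11  2.09  0.23  0.74 -0.79]
0 chigh [-0.49  0.01  1.96  0.36  1.14 -0.91]
0 s57_12_0 [ 0.42  0.09  2.4   2.76  0.37 -2.74]
0 s57_12_45 [ 0.43 -0.11  2.47  2.62  0.26 -2.58]
0 s57_12_90 None
0 s60_12_0 [ 0.42  0.12  2.41  2.84  0.46 -2.83]
0 s60_12_45 [ 0.43 -0.08  2.49  2.77  0.34 -2.74]
0 s60_12_90 [ 0.44 -0.31  2.56  2.53  0.2  -2.48]
0 s60_16_0 [ 0.35  0.12  2.42  2.59  0.52 -2.64]
0 s60_16_45 [ 0.36 -0.09  2.5   2.45  0.41 -2.48]
0 s60_16_90 [ 0.36 -0.33  2.58  2.12  0.3  -2.13]
1 c15_12 [-0.49  0.19  2.01  0.42  0.93  2.13]
1 c15_0 [-0.38  0.11  2.09  0.23  0.74  2.36]
1 chigh [-0.49  0.01  1.96  0.36  1.14  2.23]
1 s57_12_0 [0.42 0.09 2.4  2.76 0.37 0.41]
1 s57_12_45 [ 0.43 -0.11  2.47  2.62  0.26  0.56]
1 s57_12_90 None
1 s60_12_0 [0.42 0.12 2.41 2.84 0.46 0.31]
1 s60_12_45 [ 0.43 -0.08  2.49  2.77  0.34  0.41]
1 s60_12_90 [ 0.44 -0.31  2.56  2.53  0.2   0.66]
1 s60_16_0 [0.35 0.12 2.42 2.59 0.52 0.5 ]
1 s60_16_45 [ 0.36 -0.09  2.5   2.45  0.41  0.66]
1 s60_16_90 [ 0.36 -0.33  2.58  2.12  0.3   1.01]
```

View pics/w4.png

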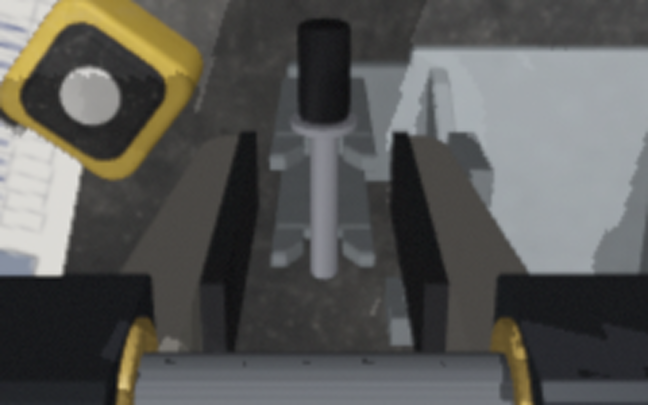

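```bash
python3 - <<'E'
from h import *
from workcell import bot
r=C.tool2(15,0,1); rv=r.as_rotvec()
bot.set_gripper(.6)
p=S.pt(-120,-102,200); rp=S.toolpin(0); bot.goto(tcp(p,rp),rp.as_rotvec())
bot.goto(tcp(C.pt(0,0,140),r),rv)
c=bot.read_camera("wrist"); pickle.dump(c,open("pics/w5.pkl","wb"))
I=crop(c["pixels"],120,520,100,400,2); cv2.imwrite("pics/w5.png",I)
print(bot.current_clock(),np.round(bot.current_joints(),2),proj(c,[C.pt(0,y,45) for y in(-70,0,70)]).round(1).tolist())
E
```

```text
12.9 [-0.38 -0.06  2.04  0.19  0.96  2.42] [[350.4, 126.0], [347.8, 206.6], [345.7, 275.5]]
```

View pics/w5.png

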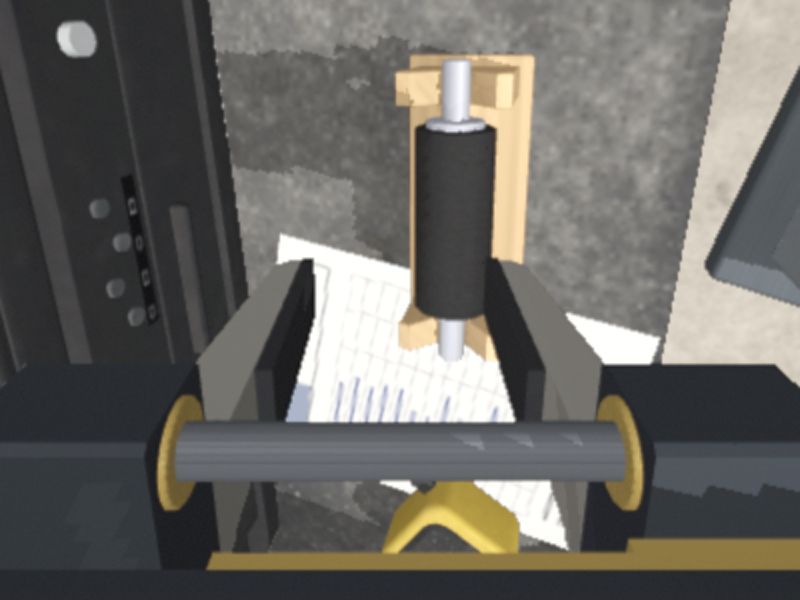

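```bash
python3 - <<'E'
from h import *
from scipy.optimize import least_squares
from workcell import bot
c=pickle.load(open("pics/w5.pkl","rb"))
cam=C.R.T@(-c["R"].T@c["t"]-C.p)*1000; print("cam in C",cam.round(0))
X=np.array([(0,-70,45),(0,70,45),(0,-42,45+16),(0,42,45+16)]);U=np.array([[456,61],[451,358],[455,125],[452,312]])/2+[119.75,99.75]
g=lambda p:(proj(c,F(*p).w(X))-U).ravel()
s=least_squares(g,[.5238,-.0298,14.5],x_scale=[.01,.01,1]);print(s.x.round(4),g(s.x).reshape(-1,2).round(1).tolist())
C=F(*s.x); open("h.py","a").write(f"C=F({s.x[0]:.4f},{s.x[1]:.4f},{s.x[2]:.2f})\n")
r=C.tool2(15,0,1); rv=r.as_rotvec()
def f(n):print(n,(C.R.T@np.array(bot.current_contact_force())).round(2),np.round(bot.current_opening()*92,1),round(bot.current_clock(),2))
bot.line_to(tcp(C.pt(0,0,90),r),rv,.2); bot.line_to(tcp(C.pt(0,0,45),r),rv,.1); f("down")
bot.set_gripper(.2,8); f("g8"); bot.set_gripper(.2,40); f("g40")
bot.line_to(tcp(C.pt(0,0,60),r),rv,.06); f("lift"); bot.line_to(tcp(C.pt(-20,0,220),r),rv,.25); f("up")
for th in(58,60,62,65):
  for d in(0,45,90):
    rr=S.tool2(th,0,1);q=bot.inverse_kinematics(tcp(S.slot(d),rr),rr.as_rotvec()); print(th,d,None if q is None else np.round(q,2))
E
```

```text
cam in C [-38. -80. 286.]
[ 0.5233 -0.0287 15.3429] [[1.6, -2.8], [1.7, -2.0], [-1.7, 2.1], [-1.5, 2.7]]
down [-0.48 -0.07 -0.45] 54.8 13.9
g8 [0.77 1.17 3.48] 35.6 14.32
g40 [0.51 1.71 5.42] 35.3 14.54
lift [ 0.53 -0.01 -2.71] 35.3 14.94
up [ 0.3  -0.25 -4.01] 35.4 15.73
58 0 [ 0.62  0.15  2.33  3.78  0.41 -0.45]
58 45 [ 0.64 -0.02  2.39  4.02  0.34 -0.68]
58 90 [ 0.66 -0.21  2.45  4.41  0.29 -1.07]
60 0 [ 0.62  0.17  2.33  3.72  0.46 -0.39]
60 45 [ 0.64 -0.    2.4   3.91  0.39 -0.57]
60 90 [ 0.67 -0.19  2.46  4.24  0.33 -0.9 ]
62 0 [ 0.62  0.2   2.34  3.68  0.52 -0.33]
62 45 [ 0.65  0.02  2.41  3.83  0.44 -0.49]
62 90 [ 0.68 -0.17  2.47  4.11  0.37 -0.77]
65 0 [ 0.63  0.23  2.35  3.62  0.61 -0.27]
65 45 [ 0.66  0.06  2.42  3.75  0.53 -0.4 ]
65 90 [ 0.68 -0.14  2.49  3.95  0.44 -0.61]
```

```bash
python3 - <<'E'
from h import *
from scipy.optimize import least_squares
from workcell import bot
c=pickle.load(open("pics/w5.pkl","rb"))
X=np.array([(0,-70,45),(0,70,51),(0,-42,45),(0,42,63)]);U=np.array([[456,61],[451,360],[455,127],[452,316]])/2+[119.75,99.75]
g=lambda p:(proj(c,F(*p).w(X))-U).ravel()
s=least_squares(g,[.5238,-.0298,14.5],x_scale=[.01,.01,1]);print(s.x.round(4),g(s.x).reshape(-1,2).round(1).tolist())
print("offset in C",(C.R.T@(F(*s.x).p-C.p)*1000).round(1))
# now-view: dark/bright profile along axle in fresh wrist image
c=bot.read_camera("wrist");pickle.dump(c,open("pics/w6.pkl","wb"))
R=Ro.from_rotvec(bot.current_tool_rot()).as_matrix();P=np.array(bot.current_ee_pos())
# tool x = axle direction; grasp point centre
q=lambda o:[proj(c,P+R@[v,0,-.019])[0].round(1).tolist() for v in o]
print(q([-.07,-.045,-.042,0,.042,.045,.07])); print("tool x in C",(C.R.T@R[:,0]).round(2))
g=cv2.cvtColor(c["pixels"],cv2.COLOR_BGR2GRAY); u=int(proj(c,P+R@[0.05,0,-.019])[0][0])
print(u,g[100:300,u-2:u+3].mean(1).astype(int).tolist())
E
```

```text
[ 0.5235 -0.0279 16.0807] [[-0.0, -1.8], [1.1, 1.1], [0.4, -1.2], [-1.8, 2.6]]
offset in C [0.4 0.7 0. ]
[[321.0, 351.5], [321.1, 319.7], [321.1, 315.7], [321.3, 255.7], [321.6, 186.5], [321.6, 181.2], [321.7, 134.2]]
tool x in C [ 0. -1. -0.]
321 [140, 139, 135, 132, 129, 128, 130, 132, 132, 131, 131, 130, 131, 132, 134, 134, 135, 135, 133, 128, 118, 106, 101, 101, 100, 99, 99, 118, 167, 208, 215, 215, 214, 214, 211, 205, 195, 157, 163, 206, 230, 239, 239, 239, 239, 239, 239, 239, 239, 240, 240, 240, 239, 239, 240, 240, 240, 240, 240, 240, 240, 240, 240, 239, 240, 240, 240, 240, 240, 240, 240, 240, 240, 240, 240, 240, 240, 240, 240, 240, 240, 240, 240, 232, 203, 195, 184, 142, 134, 144, 165, 170, 167, 164, 159, 135, 62, 37, 39, 43, 46, 45, 46, 45, 45, 45, 46, 45, 45, 45, 44, 45, 45, 44, 44, 46, 46, 46, 46, 45, 44, 44, 44, 45, 45, 45, 45, 44, 44, 45, 46, 45, 46, 45, 45, 45, 45, 45, 45, 44, 45, 45, 44, 45, 45, 44, 45, 45, 45, 45, 45, 44, 45, 45, 45, 45, 45, 45, 45, 45, 45, 46, 46, 45, 47, 48, 46, 46, 47, 47, 47, 46, 45, 45, 46, 46, 46, 46, 45, 45, 45, 45, 45, 45, 44, 44, 45, 46, 44, 45, 45, 45, 45, 45, 45, 46, 45, 45, 45, 45]
```

```bash
python3 - <<'E'
from h import *
from workcell import bot
c=pickle.load(open("pics/w6.pkl","rb"))
R=Ro.from_rotvec(bot.current_tool_rot()).as_matrix();P=np.array(bot.current_ee_pos())
print("cam in tool",(R.T@(-c["R"].T@c["t"]-P)*1000).round(1))
for n,v,h in(("axle end top",70,6),("axle end bottom",70,-6),("collar outer top",45,13),("barrel rim",42,18),("collar-barrel joint",42,13)):
    print(n,[proj(c,P+R@[(v+k)/1000,0,-.019-h/1000])[0][1].round(1) for k in(-3,0,3)])
g=cv2.cvtColor(c["pixels"],cv2.COLOR_BGR2GRAY)
cv2.imwrite("pics/w6.png",np.hstack([crop(c["pixels"],255,387,110,260,4)[:600]]))
E
```

```text
cam in tool [  80.2   -0.9 -170.2]
axle end top [np.float64(141.1), np.float64(135.0), np.float64(128.8)]
axle end bottom [np.float64(139.1), np.float64(133.4), np.float64(127.7)]
collar outer top [np.float64(192.9), np.float64(187.1), np.float64(181.2)]
barrel rim [np.float64(201.5), np.float64(195.6), np.float64(189.6)]
collar-barrel joint [np.float64(198.6), np.float64(192.9), np.float64(187.1)]
```

View pics/w6.png

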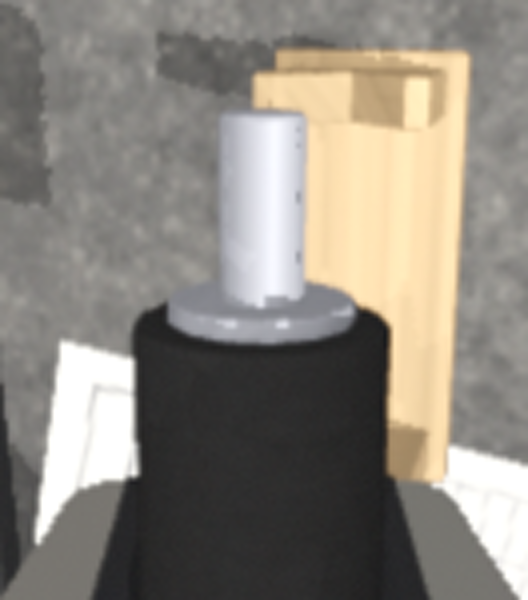

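```bash
python3 - <<'E'
from h import *
from workcell import bot
for th in(62,65,70):
  for p in((-52,-1.3,154),(-70,-1.3,180),(-90,-1.3,180),(-90,-40,200),(-90,-80,210),(-60,-100,220),(-110,-60,220)):
    rr=S.tool2(th,0,1);q=bot.inverse_kinematics(tcp(S.pt(*p),rr),rr.as_rotvec()); print(th,p,None if q is None else np.round(q,2))
print(np.round(bot.current_joints(),2))
E
```

```text
62 (-52, -1.3, 154) [ 0.67 -0.18  2.48  4.1   0.37 -0.77]
62 (-70, -1.3, 180) [ 0.69 -0.32  2.51  4.4   0.33 -1.06]
62 (-90, -1.3, 180) None
62 (-90, -40, 200) None
62 (-90, -80, 210) None
62 (-60, -100, 220) None
62 (-110, -60, 220) None
65 (-52, -1.3, 154) [ 0.68 -0.14  2.49  3.95  0.44 -0.61]
65 (-70, -1.3, 180) [ 0.7  -0.29  2.53  4.18  0.39 -0.84]
65 (-90, -1.3, 180) [ 0.73 -0.35  2.57  4.26  0.4  -0.91]
65 (-90, -40, 200) None
65 (-90, -80, 210) None
65 (-60, -100, 220) None
65 (-110, -60, 220) None
70 (-52, -1.3, 154) [ 0.69 -0.07  2.51  3.78  0.59 -0.43]
70 (-70, -1.3, 180) [ 0.72 -0.22  2.55  3.93  0.52 -0.58]
70 (-90, -1.3, 180) [ 0.75 -0.28  2.59  4.    0.52 -0.64]
70 (-90, -40, 200) [ 0.59 -0.52  2.68  3.96  0.33 -0.7 ]
70 (-90, -80, 210) None
70 (-60, -100, 220) None
70 (-110, -60, 220) None
[-0.41 -0.21  2.01  0.18  1.15  2.41]
```

```bash
python3 - <<'E'
from h import *
from workcell import bot
bot.set_joints([.16,-.45,2.29,2.2,.77,.75])
P=np.array(bot.current_ee_pos());R=Ro.from_rotvec(bot.current_tool_rot()).as_matrix()
print(P.round(3),"in S",(S.R.T@(P-S.p)*1000).round(0),"\n",(S.R.T@R).round(2),bot.current_clock(),np.round(bot.current_opening()*92,1))
E
```

```text
[0.523 0.389 0.526] in S [ 71. -13. 526.] 
 [[ 0.39  0.25  0.89]
 [-0.91 -0.07  0.42]
 [ 0.17 -0.97  0.2 ]] 17.6333 35.2
```

```bash
python3 - <<'E'
from h import *
from workcell import bot
bot.set_joints([.45,-.65,2.5,3.2,.55,-.08])
P=np.array(bot.current_ee_pos());R=Ro.from_rotvec(bot.current_tool_rot()).as_matrix()
print("in S",(S.R.T@(P-S.p)*1000).round(0),"\n",(S.R.T@R).round(2),bot.current_clock(),np.round(bot.current_opening()*92,1))
for th in(65,68):
  for p in((-90,-1.3,180),(-80,-1.3,190),(-70,-1.3,180),(-52,-1.3,154)):
    rr=S.tool2(th,0,1);q=bot.inverse_kinematics(tcp(S.pt(*p),rr),rr.as_rotvec()); print(th,p,None if q is None else np.round(q,2))
E
```

```text
in S [ -4. -35. 503.] 
 [[ 0.08  0.27  0.96]
 [-1.    0.    0.08]
 [ 0.02 -0.96  0.27]] 18.575 35.5
65 (-90, -1.3, 180) [ 0.73 -0.35  2.57  4.26  0.4  -0.91]
65 (-80, -1.3, 190) [ 0.72 -0.35  2.55  4.3   0.38 -0.97]
65 (-70, -1.3, 180) [ 0.7  -0.29  2.53  4.18  0.39 -0.84]
65 (-52, -1.3, 154) [ 0.68 -0.14  2.49  3.95  0.44 -0.61]
68 (-90, -1.3, 180) [ 0.74 -0.31  2.58  4.09  0.47 -0.73]
68 (-80, -1.3, 190) [ 0.73 -0.32  2.56  4.12  0.44 -0.77]
68 (-70, -1.3, 180) [ 0.71 -0.25  2.54  4.02  0.46 -0.67]
68 (-52, -1.3, 154) [ 0.69 -0.1   2.5   3.84  0.53 -0.49]
```

```bash
cat >> h.py <<'E'
TH=65; A=np.array([.819,0,.574]);UP=np.array([-.574,0,.819])
def sl(d,a,y=-1.3): return S.w(np.array([0,y,80])+UP*d+A*a)[0]
def frc(bot):
    f=S.R.T@np.array(bot.current_contact_force()); return np.round([f@UP,f@A,f[1]],1)
E
python3 - <<'E'
from h import *
from workcell import bot
r=S.tool2(TH,0,1);rv=r.as_rotvec()
bot.goto(tcp(S.pt(-90,-1.3,180),r),rv); print(bot.current_clock(),frc(bot))
bot.line_to(tcp(sl(70,1.5),r),rv,.12); print(frc(bot))
for d in(50,40,32,26,22):
    bot.line_to(tcp(sl(d,1.5),r),rv,.06); f=frc(bot); print(d,f,bot.current_ft_torque())
    if abs(f).max()>9: break
print(bot.current_clock(),bot.current_opening()*92)
E
```

```text
19.8083 [-2.3 -2.   0.7]
[-3.1 -2.3 -0.2]
50 [-2.6 -1.6 -0.3] [-0.16690168  0.97905571 -0.00412398]
40 [-3.  -1.6 -0.1] [-0.23019113  1.03564603 -0.01207025]
32 [-1.6 -1.3  0.3] [-0.19865661  0.92814751 -0.06601786]
26 [-2.8 -0.7  0.6] [-0.28738478  0.93316908  0.03328588]
22 [-2.5 -1.8  0.7] [-0.21414765  0.96614401 -0.0333104 ]
22.0917 34.83332815054716
```

```bash
python3 - <<'E'
from h import *
from workcell import bot
r=S.tool2(TH,0,1);rv=r.as_rotvec()
for d in(16,11,7,4,2.5,1.5,.5,-.5,-1.5,-2.5):
    bot.line_to(tcp(sl(d,1.5),r),rv,.05); f=frc(bot); print(d,f,np.round(bot.current_ft_torque(),2))
    if abs(f-[-2.6,-1.6,0]).max()>8: break
c=bot.read_camera("scene"); pickle.dump(c,open("pics/s2.pkl","wb"))
print(bot.current_clock(),bot.current_opening()*92)
E
```

```text
16 [-2.9 -1.8 -0.4] [-0.2   0.94 -0.04]
11 [-1.8 -1.7  0. ] [-0.23  0.98 -0.02]
7 [-2.8 -1.2 -0.8] [-0.22  0.98 -0.  ]
4 [-2.7 -1.3 -0.3] [-0.17  1.01 -0.01]
2.5 [-2.  -1.8  0. ] [-0.19  0.98  0.02]
1.5 [-2.3 -2.  -0.4] [-0.21  0.97 -0.  ]
0.5 [ 0.7 -2.4 -0.4] [-0.16  0.78 -0.02]
-0.5 [15.3 -6.2 -0.8] [-0.01  0.12 -0.13]
24.1583 35.12893118000962
```

```bash
python3 - <<'E'
from h import *
from workcell import bot
r=S.tool2(TH,0,1);rv=r.as_rotvec()
bot.line_to(tcp(sl(.2,1.5),r),rv,.03); print(frc(bot))
for a in(.8,0,-.6,-1.2):
    bot.line_to(tcp(sl(.1,a),r),rv,.03); f=frc(bot); print(a,f,np.round(bot.current_ft_torque(),2))
    if f[1]>3: break
bot.set_gripper(.2,8);bot.set_gripper(.55); print("open",frc(bot),bot.current_opening()*92)
bot.hold(.3)
c=bot.read_camera("wrist"); pickle.dump(c,open("pics/w7.pkl","wb"))
c=bot.read_camera("top"); pickle.dump(c,open("pics/t7.pkl","wb"))
print(bot.current_clock())
E
```

```text
[ 7.8 -3.5  0.6]
0.8 [ 7.5 -2.6  0.1] [-0.05  0.29 -0.08]
0 [ 5.3  0.3 -0.6] [-0.03 -0.02 -0.07]
-0.6 [ 5.4  3.3 -0.6] [ 0.13 -0.23 -0.11]
open [0.7 0.3 0.2] 50.364329657889755
26.1917
```

```bash
python3 - <<'E'
from h import *
from workcell import bot
r=S.tool2(TH,0,1);rv=r.as_rotvec()
P=sl(.1,-.6)
for b in(25,55):
    bot.line_to(tcp(P-r.as_matrix()[:,2]*b/1000,r),rv,.1); print(b,frc(bot),np.round(bot.current_joints(),2))
c=bot.read_camera("wrist"); pickle.dump(c,open("pics/w8.pkl","wb"))
g=cv2.cvtColor(c["pixels"],cv2.COLOR_BGR2GRAY)
pts=S.w([(0,-70,80),(0,-60,80),(0,0,80),(0,60,80),(0,70,80)]); print(proj(c,pts).round(1).tolist())
for y in(-64,-46.5,-30,30,46.5,64):
    q=proj(c,S.pt(0,y,80))[0].round().astype(int)
    if 0<=q[1]<400 and 20<q[0]<620: print(y,q,g[q[1],q[0]-28:q[0]+29].tolist())
print(bot.current_clock())
E
```

```text
25 [-0.7 -0.5 -0.2] [ 0.65  0.16  2.4   3.66  0.6  -0.31]
55 [0.3 0.1 1.1] [ 0.68  0.06  2.47  3.74  0.58 -0.36]
[[319.8, 129.9], [319.8, 144.4], [319.7, 223.0], [319.7, 290.3], [319.7, 300.6]]
-64 [320 139] [172, 172, 172, 172, 171, 170, 170, 170, 170, 170, 168, 139, 125, 146, 220, 228, 228, 218, 211, 210, 178, 188, 201, 207, 208, 209, 206, 217, 222, 214, 156, 122, 120, 119, 119, 119, 120, 122, 123, 123, 123, 123, 123, 122, 122, 112, 103, 103, 104, 105, 110, 112, 115, 116, 118, 119, 121]
-46.5 [320 163] [133, 155, 164, 168, 171, 171, 171, 171, 171, 171, 171, 171, 171, 171, 172, 172, 172, 172, 173, 172, 172, 171, 170, 170, 171, 171, 170, 170, 170, 170, 170, 169, 170, 169, 169, 169, 169, 169, 168, 169, 169, 169, 169, 169, 169, 169, 169, 169, 169, 169, 169, 169, 169, 169, 169, 169, 169]
-30 [320 185] [171, 170, 170, 165, 107, 51, 35, 36, 34, 36, 37, 38, 38, 36, 37, 37, 39, 38, 39, 39, 39, 39, 38, 36, 38, 37, 37, 38, 38, 39, 39, 37, 38, 36, 36, 37, 36, 37, 38, 37, 36, 36, 34, 36, 35, 34, 35, 33, 34, 32, 33, 37, 80, 120, 127, 128, 125]
30 [320 258] [108, 108, 108, 108, 106, 94, 63, 54, 56, 57, 57, 58, 61, 61, 60, 62, 61, 59, 60, 59, 59, 59, 59, 58, 59, 59, 58, 56, 58, 56, 56, 55, 53, 52, 51, 50, 49, 47, 47, 47, 47, 45, 44, 41, 39, 37, 37, 33, 31, 35, 69, 103, 110, 109, 109, 110, 110]
46.5 [320 276] [112, 111, 111, 112, 112, 112, 112, 106, 80, 64, 56, 56, 57, 58, 57, 57, 57, 58, 58, 57, 59, 57, 58, 56, 56, 56, 56, 56, 56, 56, 54, 54, 52, 52, 50, 50, 50, 49, 49, 47, 43, 42, 37, 39, 36, 36, 37, 63, 102, 111, 111, 112, 112, 112, 111, 110, 111]
64 [320 294] [155, 123, 113, 112, 111, 109, 100, 91, 88, 88, 88, 75, 67, 62, 62, 62, 62, 61, 62, 67, 88, 129, 120, 113, 111, 112, 112, 113, 112, 113, 113, 113, 113, 113, 112, 113, 113, 113, 113, 112, 112, 112, 112, 112, 112, 111, 112, 111, 112, 111, 110, 110, 110, 113, 112, 114, 111]
27.0917
```

```bash
python3 - <<'E'
from h import *
from workcell import bot
r=S.tool2(TH,0,1);rv=r.as_rotvec()
bot.line_to(tcp(S.pt(-90,-1.3,180),r),rv,.12); print(frc(bot))
bot.set_joints([.45,-.65,2.5,3.2,.55,-.08]); bot.set_joints([0,-.65,2.5,3.2,.55,-.08]); bot.hold(.3)
for n in("scene","top"):
    c=bot.read_camera(n); g=cv2.cvtColor(c["pixels"],cv2.COLOR_BGR2GRAY); pickle.dump(c,open(f"pics/{n}9.pkl","wb"))
    m={"park grip":[(-80,-102,89),(-70,-102,89),(-60,-102,89)],"park shaft":[(-25,-102,85),(5,-102,85)],"old grip":[(-70,-68,111)],"roller top":[(-8,y,96) for y in(-30,0,30)],"axle end -y":[(0,-64,84)]}
    for k,v in m.items():
        q=proj(c,S.w(v)).round().astype(int); print(n,k,[(a,b,int(g[b,a])) for a,b in q.tolist()])
print(bot.current_clock())
E
```

```text
[0.4 0.1 0.2]
scene park grip [(280, 193, 44), (283, 191, 41), (285, 189, 85)]
scene park shaft [(294, 184, 162), (302, 179, 119)]
scene old grip [(270, 178, 145)]
scene roller top [(274, 169, 54), (264, 166, 56), (254, 163, 52)]
scene axle end -y [(287, 176, 163)]
top park grip [(273, 223, 37), (272, 218, 37), (270, 214, 34)]
top park shaft [(265, 199, 196), (260, 187, 186)]
top old grip [(255, 223, 180)]
top roller top [(230, 203, 44), (217, 208, 44), (204, 213, 40)]
top axle end -y [(245, 195, 196)]
30.575
```

All checks agree: the pin is parked with its grip to the front, the roller is seated, and the arm is clear.

```bash
python3 -c "
from workcell import bot
print(bot.job_done())"
```

```text
the job is handed in; nothing more can be done
None
```

I handed the job in at about 31 s: the pin is in the notches with its handle to the front, the roller is home in both slots going by contact forces and final image checks (I used up my picture views before seating), and I kept the arm clear of the tape measure and padlock; no verdict came back.

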